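# Unlock the mailroom document case

### The arm

A 6-joint arm with a two-finger parallel gripper is mounted at the origin on the work surface. World frame = base frame: x ahead of the robot, y to its left, z up, the work surface at z = 0. Lengths are in mm, angles in rad, forces in N, time in s.
With the tool pointing down it reaches from about 275 to 750 mm from the base axis. Payload 10.2 kg.
Tool frame: the origin (TCP) lies between the finger pads; the fingertips stand 17 mm ahead of it and the grasp point (between the pads) lies 2 mm behind it (tips_ahead is the distance from the TCP to the fingertips, in mm); z points along the fingers, y is the line along which they close (so a half turn about z gives the same grasp; the last joint's range is limited). The gripper opens to 85 mm and grips with 20 to 120 N. Pads are 22 mm wide; open, the fingers measure 114 mm over their backs; the gripper's body (76 mm by 85 mm) begins 54 mm behind the grasp point. The pads swing forward as they close: fully open they stand 13 mm farther back than shut.
Start: joints at [-1.526, 0.313, 1.498, -0, 1.331, -0.223], TCP at [138.907, -506.296, 248.294] pointing down, gripper open.
Joint ranges: [-2.94, 2.94], [-0.97, 2.17], [0.19, 2.56], [-1.23, 4.37], [0.02, 3.11], [-2.88, 2.88]. Speed limits (rad/s): [2.39, 2.39, 3.01, 3.14, 3.14, 3.14].

### API

Orientations are given as a unit quaternion [w, x, y, z].
In Python, from rig import sense, capture, finish_job, boxes_of, tips_ahead gives the robot as it stands.
- The arm moves only by the tool drive_tool, never from a script. Its argument "commands" is text: rows parted by semicolons, each of 7 numbers parted by spaces: the shift along the world's x, y, z in units of 0.1 m (1.0 is 0.1 m), then the turn, a rotation vector about the world's x, y, z in units of pi/4 rad (1.0 is pi/4 rad), then the opening in per cent of the stroke, from 0 (shut) to 100 (fully open). A call has 1 to 20 rows; each row shifts and turns the commanded pose from where the row before left it; what a row does not reach is not made up. A row lasts 1/12 s, in which the tool goes at most 41.7 mm and 7.16 degrees, less where a joint would pass 70% of its speed; a pose out of reach is approached as far as the arm can. A call with a number of a shift or a turn outside -1 to 1 is refused whole. A call with a gripper value outside its range is refused whole. The fingers move at their own pace and stop on an object; "force" is the grip in N (left out, the last holds). Time passes only in rows, so rows that do not move let the fingers close. It gives the time, the measured TCP pose, the force, the opening and the grip force at its end, in the units of the state.
- sense(): the state, without advancing time (a new reading comes with each control period).
- capture(name): name is "scene" or "top" or "wrist"; returns a dict with "pixels" (480x640x3 uint8, blue, green, red), "fov_y" (degrees; the focal length in pixels is half the picture's height over the tangent of half this angle, whatever the lens; pixels are square), "cx", "cy" (the principal point, pixels), "position" and "attitude" of the camera in the world; the wrist camera has in their place "tool_from_camera" (4x4, takes a point from camera to tool coordinates, whose origin is the TCP and whose axes are the flange's). Camera axes: x right, y down, z forward; pixel columns grow to the right and rows downward; lengths in mm; the calibration is good to about 2 mm. A picture is of the moment at which its call begins: read the wrist's pose just before it. There is no depth.
- finish_job(): hands the job in; it is judged then, once.
Trained networks look in a picture, given as the dict that the camera call returned (one of the last four; its "shot" number tells which), for a name from the list of things; names that differ only in an ending like _2 or _b are one class to them, and where a whole thing is asked for, a point or a joint stands for the part that bears it (a point fixed in the world has none). Each returns a list of dicts, best first, with "confidence" (0 to 1); they miss things now and then, are a little off and sometimes report something else, mostly with a low value. They report only what shows in the picture. A call takes as long as a camera call.
- boxes_of(picture, name): "position" ([column, row] in pixels, amid what is visible of it).
The state is a dict: "time_s": time; "joints": joint angles; "dq": joint speeds; "tau": joint torques, N m; "eef_pos": TCP position; "ee_rot": TCP orientation; "force": force on the tool from outside, world axes, zero at the start; "wrist_torque": the same for the moment, N m; "grip_width": opening from 0.0 (shut) to 1.0 (fully open); "grip_force": force on a finger pad.
Only numpy, scipy, OpenCV 4.12 (cv2) and the standard library are available. Lean on these libraries where they do the work, as an engineer would, in place of code of your own. Each camera call takes 0.05 s, during which the arm holds its last target. There are 200 camera calls.

### The job

Unlock the grey document case by setting its code to 2-3-4, read from the wheel farthest from the latch tab to the one nearest to it; a wheel's number is the stud its white bar lines up with seen from straight above, counting the five studs 1 to 5 starting from the robot's side. The middle wheel already shows 3, so leave it alone: first roll the wheel farthest from the latch to 2, then the one nearest the latch to 4, and only then slide the latch tab fully away from the robot. Press gently, never harder than about 15 N on the case, do not disturb the things around it, and let go at the end.

Things in the scene. Friction and masses are not known exactly. Their poses are not given: they have to be found in the camera images.
- case: grey painted steel document case lying flat, fixed to the cabinet top, 240 mm (x) by 300 mm (y) by 70 mm high; origin at the centre of its underside on the table, x pointing away from the robot at zero yaw, z up. On the lid, in a row along y at x = -30 mm: the wheels at y = 75, 22 and -31 mm and the latch at y = -105 mm.
- wheel_a (a joint): thumbwheel A, farthest from the latch: angle (rad) of its white bar from straight up, + towards case +x; pushing its top along +x raises it. Number shown = 3 + value/0.4 (1 to 5 at -0.8, -0.4, 0, 0.4, 0.8), stops at +-1.05. Turns under 2.2 N at the rim, stays where left; sprung: sinks 1 mm per 3 N pressed, 9 mm at most. Starts on 3.2 to 5; set to 2 (-0.4).
- wheel_b (a joint): thumbwheel B, the middle one: angle (rad) of its white bar from straight up, + towards case +x; pushing its top along +x raises it. Number shown = 3 + value/0.4 (1 to 5 at -0.8, -0.4, 0, 0.4, 0.8), stops at +-1.05. Turns under 2.2 N at the rim, stays where left; sprung: sinks 1 mm per 3 N pressed, 9 mm at most. Starts on 3 (0); leave it.
- wheel_c (a joint): thumbwheel C, nearest the latch: angle (rad) of its white bar from straight up, + towards case +x; pushing its top along +x raises it. Number shown = 3 + value/0.4 (1 to 5 at -0.8, -0.4, 0, 0.4, 0.8), stops at +-1.05. Turns under 2.2 N at the rim, stays where left; sprung: sinks 1 mm per 3 N pressed, 9 mm at most. Starts on 1 to 2.8; set to 4 (0.4).
- crown_a (a point): nominal top of wheel A, 85 mm above the table: smooth black rubber drum, 64 mm diameter, 20 mm wide, axle along case y, one white bar across its rim. Mounts are worn: its real top is anywhere from 5 mm below to 5 mm above this point, so feel for it. Stud rails (top at 73 mm) lie 13.5 to 19.5 mm to either side; next wheel 53 mm on.
- crown_b (a point): nominal top of wheel B, 85 mm above the table: smooth black rubber drum, 64 mm diameter, 20 mm wide, axle along case y, one white bar across its rim. Mounts are worn: its real top is anywhere from 5 mm below to 5 mm above this point, so feel for it. Stud rails (top at 73 mm) lie 13.5 to 19.5 mm to either side; next wheel 53 mm on.
- crown_c (a point): nominal top of wheel C, 85 mm above the table: smooth black rubber drum, 64 mm diameter, 20 mm wide, axle along case y, one white bar across its rim. Mounts are worn: its real top is anywhere from 5 mm below to 5 mm above this point, so feel for it. Stud rails (top at 73 mm) lie 13.5 to 19.5 mm to either side; next wheel 53 mm on.
- latch (a joint): sliding steel latch tab: travel in m along the case's +x (away from the robot), 0 locked, stop at 0.026; moves under about 3 N and stays where left
- latch_tab (a point): centre of the top of the latch tab, an upright steel block 10 mm (x) by 18 mm (y), its top 98 mm above the table; it stands on a foot 18 by 20 mm whose upper face is at 78 mm, on a track 4 mm above the lid. Moves with the latch, axes as the case
- mouse: black computer mouse about 80 by 62 by 34 mm beside the case, origin at its underside; leave alone
- tape_roll: cardboard-brown tape core standing flat, 90 mm across, 48 mm high, origin at the centre of its underside; leave alone
- mug: white mug 80 mm across, 90 mm high, beyond the case, origin at the centre of its underside; leave alone

How it is judged (in metres and radians):
On the way, in this order (a step that is already met when the one before it is completed fails the run):
1. wheel A shows 2 (value of joint wheel_a between -0.53 and -0.27 rad), for 0.3 s.
2. wheel C shows 4, A still on 2 (all of step 1 and value of joint wheel_c between 0.27 and 0.53 rad), for 0.3 s.
3. latch slid open (value of joint latch above 0.021 m), for 0.2 s.
At the end, for the whole second after the job is handed in: wheels A, B, C stand at -0.4, 0 and 0.4 rad (numbers 2, 3, 4), each within 0.13 rad, the latch is open by more than 21 mm of its 26 mm, and the mouse, tape and mug are at rest (all of step 2 and value of joint wheel_b between -0.13 and 0.13 rad and value of joint latch above 0.021 m and linear speed of each of mouse, tape_roll, mug below 0.02 m/s); the robot touches nothing.
It fails at once if the case, its wheels or latch are pressed with more than 18 N (contact force between case and anything else above 18 N).
It fails at once if the middle wheel is rolled off number 3 (more than 0.15 rad) (value of joint wheel_b above 0.15 rad or value of joint wheel_b below -0.15 rad).
It fails at once if the latch is moved past 8 mm while the wheels do not show the code (value of joint latch above 0.008 m and not (value of joint wheel_a between -0.53 and -0.27 rad and value of joint wheel_b between -0.13 and 0.13 rad and value of joint wheel_c between 0.27 and 0.53 rad)).
It fails at once if the mouse, tape roll or mug is moved by more than 20 mm (distance of any of mouse, tape_roll, mug from where it was at the start of the episode above 0.02 m).
It also fails if it takes over 67 s, if anything falls off the work surface, if the arm or the gripper's body presses on something with over 40 N, if the wrist force passes 120 N, or if a joint passes its speed limit or range.

## Working session

There is one attempt and no reset: what is moved stays moved. The work goes in short steps, Python scripts to look and compute and a tool call to move; the robot and the scene stay as the last step left them, time stands still between calls to the robot, and variables do not carry over. Pictures are saved under pics/ and viewed, at most 10 in all, crops included, and the job is handed in when it is done.

Besides the shell and the picture viewer there is one more tool, called after "Call:" as a command line: name --argument value ..., lists and objects as JSON in quotes. drive_tool: Moves the arm, as the interface text tells. Shifts and turns lie within -1 to 1; 1 stands for 0.1 m of shift or pi/4 rad of turn. Its arguments: {"type":"object","properties":{"commands":{"type":"string"},"force":{"type":"number"}},"required":["commands"]}

```bash
mkdir -p pics; cat > h.py <<'E'
import numpy as np, cv2
from rig import *
def cam(p):
    f=240/np.tan(np.radians(p["fov_y"])/2); return f,p["cx"],p["cy"]
def R(q):
    q=np.array(q,float)
    if q.size==9: return q.reshape(3,3)
    from scipy.spatial.transform import Rotation as T
    return T.from_quat([q[1],q[2],q[3],q[0]]).as_matrix()
def ray_z(p,uv,z):
    f,cx,cy=cam(p); d=R(p["attitude"])@np.array([(uv[0]-cx)/f,(uv[1]-cy)/f,1]); c=np.array(p["position"],float)
    return c+d*(z-c[2])/d[2]
def proj(p,X):
    f,cx,cy=cam(p); v=R(p["attitude"]).T@(np.array(X,float)-np.array(p["position"])); return v[0]/v[2]*f+cx,v[1]/v[2]*f+cy
E
python3 - <<'E'
from h import *
Z=dict(case=70,crown_a=85,latch_tab=98,mouse=17,tape_roll=48,mug=90)
for n in("top","scene"):
    p=capture(n); cv2.imwrite(f"pics/{n}.png",p["pixels"]); print(n,p["position"],p["attitude"],p["fov_y"])
    for k,z in Z.items():
        for b in boxes_of(p,k)[:4]: print(k,np.round(b["position"]),round(b["confidence"],2),np.round(ray_z(p,b["position"],z)))
s=sense();print(s["ee_rot"],s["force"],s["eef_pos"],s["time_s"])
E
```

```text
top [ 463.32415384   15.45848402 1107.76999574] [-0.06014875  0.71268414 -0.69658866  0.05681269] 48.834212295307
case [326. 275.] 0.87 [566.   2.  70.]
crown_a [324. 275.] 0.92 [563.   6.  85.]
crown_a [317. 292.] 0.43 [531.  18.  85.]
latch_tab [380. 287.] 0.67 [ 542. -102.   98.]
mouse [214. 286.] 0.94 [543. 232.  17.]
mouse [325. 277.] 0.74 [566.   3.  17.]
tape_roll [456. 252.] 0.87 [ 620. -261.   48.]
mug [325. 177.] 0.95 [760.   8.  90.]
scene [958.18042222 508.4865927  893.93003517] [-0.09411541  0.26876294  0.91388103 -0.28936178] 49.42876338740419
case [346. 231.] 0.69 [588.  32.  70.]
crown_a [344. 232.] 0.75 [599.  40.  85.]
latch_tab [325. 174.] 0.43 [555. -96.  98.]
mouse [424. 307.] 0.76 [539. 226.  17.]
mouse [261. 267.] 0.62 [756. -16.  17.]
tape_roll [268. 159.] 0.86 [ 613. -237.   48.]
mug [260. 268.] 0.72 [774.  28.  90.]
mug [267. 159.] 0.43 [ 631. -202.   90.]
[ 5.40357469e-06  9.91047507e-01  1.33509697e-01 -4.15201501e-06] [-0.6578431   0.05156063  1.16723212] [ 138.91642225 -506.28930802  248.30111039] 0.7
```

View pics/top.png

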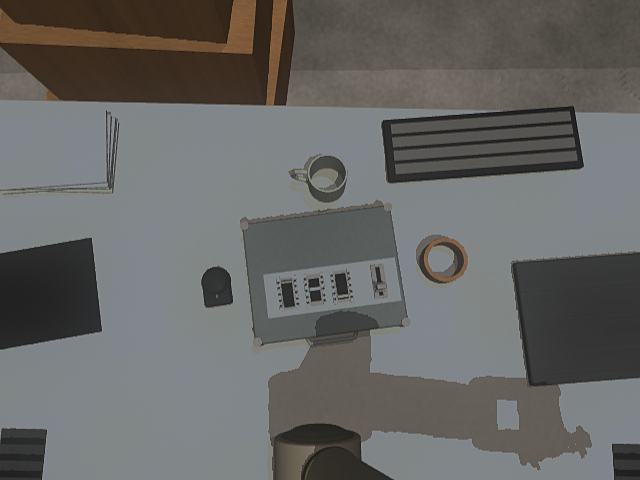

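View pics/scene.png

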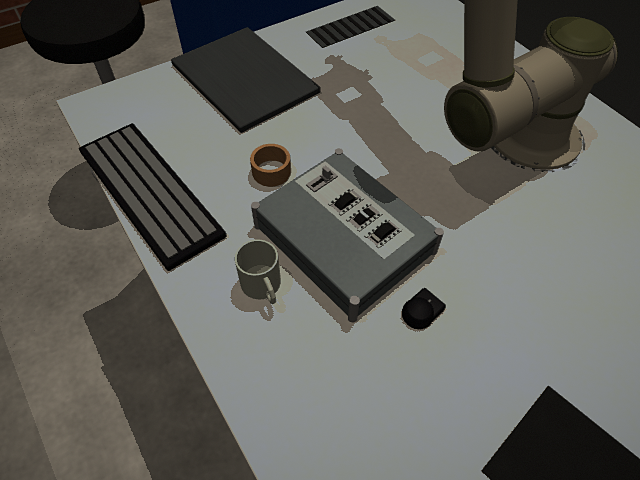

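```bash
python3 - <<'E'
from h import *
p=capture("top")
c=[(244,224),(388,206),(406,322),(257,342)]
W=np.array([ray_z(p,u,70)[:2] for u in c]);print(np.round(W),W.mean(0))
d=W[0]+W[3]-W[1]-W[2];print(np.arctan2(-d[0],d[1]))
d=W[0]+W[1]-W[2]-W[3];print(np.arctan2(d[1],d[0]))
im=p["pixels"][250:320,255:415]; cv2.imwrite("pics/crop1.png",cv2.resize(im,None,fx=5,fy=5,interpolation=cv2.INTER_CUBIC))
w=capture("wrist");print(w["tool_from_camera"],w["fov_y"],w["cx"],w["cy"])
E
```

```text
[[ 664.  168.]
 [ 707. -120.]
 [ 478. -155.]
 [ 433.  132.]] [570.63503515   6.50620535]
0.15198747907637905
0.15229632835546567
[[ 8.06708258e-04 -9.48564893e-01 -3.16581731e-01  8.23596923e+01]
 [ 9.99999635e-01  6.76638062e-04  5.20790800e-04 -6.93154283e-01]
 [-2.79792621e-04 -3.16582035e-01  9.48565093e-01 -1.26717758e+02]
 [ 0.00000000e+00  0.00000000e+00  0.00000000e+00  1.00000000e+00]] 70.27806083456946 321.0619621479404 241.930666924231
```

View pics/crop1.png

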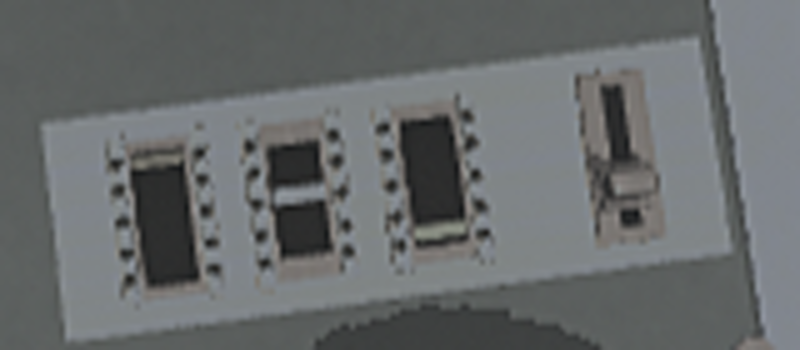

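Call:
drive_tool --commands "0.22 0.29 -0.03 0 0 -0.0082 0;0.22 0.29 -0.03 0 0 -0.0082 0;0.22 0.29 -0.03 0 0 -0.0082 0;0.22 0.29 -0.03 0 0 -0.0082 0;0.22 0.29 -0.03 0 0 -0.0082 0;0.22 0.29 -0.03 0 0 -0.0082 0;0.22 0.29 -0.03 0 0 -0.0082 0;0.22 0.29 -0.03 0 0 -0.0082 0;0.22 0.29 -0.03 0 0 -0.0082 0;0.22 0.29 -0.03 0 0 -0.0082 0;0.22 0.29 -0.03 0 0 -0.0082 0;0.22 0.29 -0.03 0 0 -0.0082 0;0.22 0.29 -0.03 0 0 -0.0082 0;0.22 0.29 -0.03 0 0 -0.0082 0;0.22 0.29 -0.03 0 0 -0.0082 0;0.22 0.29 -0.03 0 0 -0.0082 0;0.22 0.29 -0.03 0 0 -0.0082 0;0.22 0.29 -0.03 0 0 -0.0082 0;0 0 0 0 0 0 0;0 0 0 0 0 0 0" --force 20

```text
time_s: 2.47
eef_pos: [535.2, 17.0, 193.8]
ee_rot: [-0.0, 0.997, 0.077, -0.0]
force: [0.3, 0.4, 0.4]
grip_width: 0.004
grip_force: 0.0
```

```bash
cat >> h.py <<'E'
def wrist():
    s=sense(); w=capture("wrist"); T=np.array(w["tool_from_camera"]); Rt=R(s["ee_rot"])
    w["attitude"]=(Rt@T[:3,:3]).ravel(); w["position"]=Rt@T[:3,3]+np.array(s["eef_pos"]); return s,w
E
python3 - <<'E'
from h import *
s,w=wrist(); print(s["eef_pos"],s["ee_rot"],s["force"],s["grip_width"],s["time_s"],tips_ahead)
c,q=np.cos(.152),np.sin(.152)
for n,x,y,z in[("A",-30,75,85),("B",-30,22,85),("C",-30,-31,85),("L",-30,-105,98)]:
    X=[570.6+c*x-q*y,6.5+q*x+c*y,z];print(n,np.round(X,1),np.round(proj(w,X),1))
for b in boxes_of(w,"latch_tab")+boxes_of(w,"crown_a"): print(b["position"],b["confidence"])
cv2.imwrite("pics/w1.png",w["pixels"])
np.savez("w1.npz",position=w["position"],attitude=w["attitude"],fov_y=w["fov_y"],cx=w["cx"],cy=w["cy"])
E
```

```text
[535.18501613  16.95736749 193.7595541 ] [-5.17652088e-05  9.97011964e-01  7.72462374e-02 -4.00540631e-04] [0.27306467 0.37588411 0.39093055] 0.004035975145184901 2.4667 17.0
A [529.6  76.1  85. ] [240.6 241.9]
B [537.6  23.7  85. ] [313.4 242.1]
C [545.6 -28.7  85. ] [386.1 242.4]
L [ 556.8 -101.8   98. ] [496.4 248.7]
[484.4, 260.0] 0.62
[344.1, 156.0] 0.77
```

View pics/w1.png

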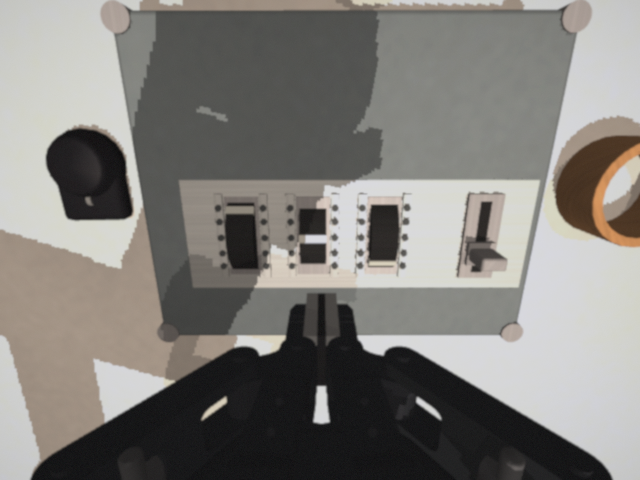

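Call:
drive_tool --commands "0.01 0.2 0 0 0 0 0;0.01 0.2 0 0 0 0 0;0.013 0.205 0 0 0 0 0;0 0 -0.25 0 0 0 0;0 0 -0.25 0 0 0 0;0 0 -0.2 0 0 0 0;0 0 -0.13 0 0 0 0;0 0 0 0 0 0 0;0 0 0 0 0 0 0;0 0 0 0 0 0 0"

```text
time_s: 3.45
eef_pos: [538.7, 75.6, 112.6]
ee_rot: [0.0, 0.997, 0.075, 0.001]
force: [0.2, 0.7, 0.5]
grip_width: 0.001
grip_force: 0.0
```

Call:
drive_tool --commands "0 0 -0.02 0 0 0 0;0 0 0 0 0 0 0;0 0 0 0 0 0 0"

```text
time_s: 3.7
eef_pos: [538.4, 76.1, 109.8]
ee_rot: [0.0, 0.997, 0.076, 0.0]
force: [0.1, 0.1, 0.0]
grip_width: 0.0
grip_force: 0.0
```

Call:
drive_tool --commands "0 0 -0.02 0 0 0 0;0 0 0 0 0 0 0;0 0 0 0 0 0 0"

```text
time_s: 3.95
eef_pos: [538.1, 76.2, 107.2]
ee_rot: [-0.0, 0.997, 0.076, -0.0]
force: [0.9, 0.1, -0.1]
grip_width: 0.006
grip_force: 0.0
```

Call:
drive_tool --commands "0 0 -0.01 0 0 0 0;0 0 0 0 0 0 0;0 0 0 0 0 0 0"

```text
time_s: 4.2
eef_pos: [538.2, 76.2, 106.2]
ee_rot: [-0.0, 0.997, 0.076, -0.0]
force: [-0.1, -0.3, 0.5]
grip_width: -0.003
grip_force: 0.0
```

Call:
drive_tool --commands "0 0 -0.02 0 0 0 0;0 0 0 0 0 0 0;0 0 0 0 0 0 0"

```text
time_s: 4.45
eef_pos: [538.1, 76.2, 104.2]
ee_rot: [-0.0, 0.997, 0.076, -0.0]
force: [0.3, -0.7, -0.2]
grip_width: -0.001
grip_force: 0.0
```

Call:
drive_tool --commands "0 0 -0.015 0 0 0 0;0 0 0 0 0 0 0;0 0 0 0 0 0 0"

```text
time_s: 4.7
eef_pos: [538.2, 76.2, 102.7]
ee_rot: [-0.0, 0.997, 0.076, -0.0]
force: [0.8, 0.8, -1.0]
grip_width: -0.001
grip_force: 0.0
```

Call:
drive_tool --commands "0 0 -0.01 0 0 0 0;0 0 0 0 0 0 0;0 0 0 0 0 0 0"

```text
time_s: 4.95
eef_pos: [538.3, 76.2, 101.9]
ee_rot: [0.0, 0.997, 0.076, 0.0]
force: [-0.1, 0.6, 1.1]
grip_width: -0.004
grip_force: 0.8
```

Call:
drive_tool --commands "0 0 -0.01 0 0 0 0;0 0 0 0 0 0 0;0 0 0 0 0 0 0"

```text
time_s: 5.2
eef_pos: [538.3, 76.2, 101.0]
ee_rot: [0.0, 0.997, 0.076, 0.0]
force: [-0.6, -0.9, 4.4]
grip_width: 0.003
grip_force: 2.0
```

Call:
drive_tool --commands "0 0 -0.01 0 0 0 0;0 0 0 0 0 0 0;-0.03 -0.0045 0 0 0 0 0;-0.03 -0.0045 0 0 0 0 0;-0.03 -0.0045 0 0 0 0 0"

```text
time_s: 5.62
eef_pos: [530.2, 74.9, 100.5]
ee_rot: [0.0, 0.997, 0.076, 0.002]
force: [2.7, 1.2, 6.1]
grip_width: 0.002
grip_force: 2.9
```

Call:
drive_tool --commands "-0.03 -0.0045 0 0 0 0 0;-0.03 -0.0045 0 0 0 0 0;-0.03 -0.0045 0 0 0 0 0;0 0 0 0 0 0 0;0 0 0 0 0 0 0"

```text
time_s: 6.03
eef_pos: [520.8, 73.4, 100.4]
ee_rot: [0.0, 0.997, 0.076, 0.001]
force: [0.3, 0.6, 5.4]
grip_width: -0.003
grip_force: 2.9
```

Call:
drive_tool --commands "0 0 0.2 0 0 0 0;0 0 0.2 0 0 0 0;-0.2 0 0.3 0 0 0 0;-0.2 0 0.2 0 0 0 0;0 0 0 0 0 0 0;0 0 0 0 0 0 0"

```text
time_s: 6.53
eef_pos: [480.2, 73.5, 190.4]
ee_rot: [0.0, 0.997, 0.076, 0.001]
force: [-0.5, 0.5, -0.4]
grip_width: -0.003
grip_force: 0.0
```

```bash
cat >> h.py <<'E'
def rect(w,fn,z=78):
    # lid patch seen in case frame: 2.5 px/mm; image up = case +x, left = case +y
    import cv2
    c,q=np.cos(.152),np.sin(.152)
    cs=[(15,100),(15,-130),(-75,-130),(-75,100)]
    src=np.float32([proj(w,[570.6+c*x-q*y,6.5+q*x+c*y,z]) for x,y in cs])
    dst=np.float32([((100-y)*3.4,(15-x)*3.4) for x,y in cs])
    cv2.imwrite(fn,cv2.warpPerspective(w["pixels"],cv2.getPerspectiveTransform(src,dst),(782,306)))
E
python3 - <<'E'
from h import *
s,w=wrist(); print(s["eef_pos"],s["force"]); rect(w,"pics/r1.png")
E
```

```text
[480.15780759  73.53311595 190.43976727] [-0.46141713  0.46254922 -0.42154267]
```

View pics/r1.png

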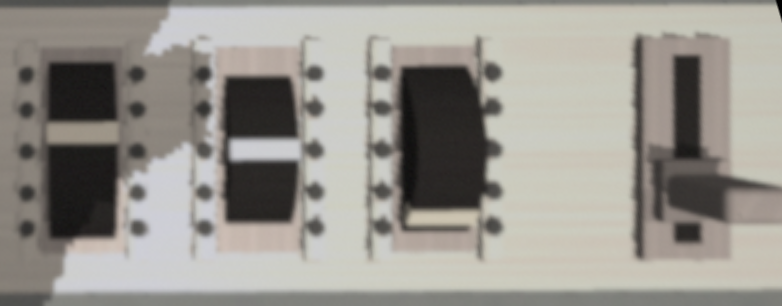

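Call:
drive_tool --commands "0.3 0.015 -0.2 0 0 0 0;0.28 0.012 -0.2 0 0 0 0;0 0 -0.25 0 0 0 0;0 0 -0.15 0 0 0 0;0 0 -0.04 0 0 0 0;0 0 0 0 0 0 0;0 0 -0.02 0 0 0 0;0 0 -0.02 0 0 0 0;0 0 -0.02 0 0 0 0;0 0 0 0 0 0 0;0 0 0 0 0 0 0"

```text
time_s: 7.5
eef_pos: [538.7, 76.2, 100.7]
ee_rot: [0.0, 0.997, 0.076, 0.001]
force: [0.4, 0.1, 4.3]
grip_width: 0.001
grip_force: 2.4
```

Call:
drive_tool --commands "-0.03 -0.0045 0 0 0 0 0;-0.03 -0.0045 0 0 0 0 0;-0.03 -0.0045 0 0 0 0 0;-0.03 -0.0045 0 0 0 0 0;-0.03 -0.0045 0 0 0 0 0;-0.03 -0.0045 0 0 0 0 0;0 0 0 0 0 0 0;0 0 0 0 0 0 0"

```text
time_s: 8.17
eef_pos: [520.5, 73.4, 100.5]
ee_rot: [0.0, 0.997, 0.076, 0.001]
force: [0.5, -0.1, 5.8]
grip_width: 0.002
grip_force: 2.7
```

Call:
drive_tool --commands "0 0 0.2 0 0 0 0;0 0 0.2 0 0 0 0;-0.2 0 0.3 0 0 0 0;-0.2 0 0.2 0 0 0 0;0 0 0 0 0 0 0;0 0 0 0 0 0 0"

```text
time_s: 8.67
eef_pos: [479.9, 73.6, 190.5]
ee_rot: [0.0, 0.997, 0.076, 0.001]
force: [0.7, 0.4, -0.4]
grip_width: 0.0
grip_force: 0.0
```

```bash
python3 - <<'E'
from h import *
s,w=wrist(); print(s["eef_pos"],s["force"]); rect(w,"pics/r2.png")
E
```

```text
[479.87039661  73.55536447 190.53185442] [ 0.72751351  0.44627223 -0.38053817]
```

View pics/r2.png

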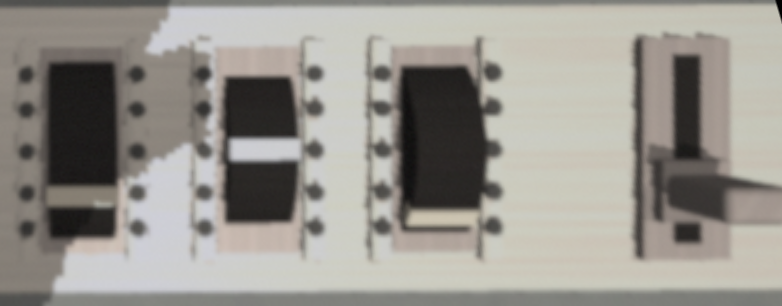

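Call:
drive_tool --commands "0.19 -0.34 0 0 0 0 0;0.19 -0.34 0 0 0 0 0;0.19 -0.345 0 0 0 0 0;0 0 -0.25 0 0 0 0;0 0 -0.25 0 0 0 0;0 0 -0.2 0 0 0 0;0 0 -0.1 0 0 0 0;0 0 0 0 0 0 0;0 0 0 0 0 0 0;0 0 0 0 0 0 0"

```text
time_s: 9.55
eef_pos: [537.9, -29.1, 110.7]
ee_rot: [0.0, 0.997, 0.076, 0.001]
force: [0.1, -0.6, 0.2]
grip_width: -0.0
grip_force: 0.0
```

Call:
drive_tool --commands "0 0 -0.02 0 0 0 0;0 0 0 0 0 0 0;0 0 0 0 0 0 0"

```text
time_s: 9.8
eef_pos: [537.4, -29.0, 108.3]
ee_rot: [0.0, 0.997, 0.076, 0.0]
force: [0.5, 0.5, 0.6]
grip_width: 0.002
grip_force: 0.0
```

Call:
drive_tool --commands "0 0 -0.02 0 0 0 0;0 0 0 0 0 0 0;0 0 0 0 0 0 0"

```text
time_s: 10.05
eef_pos: [537.2, -29.0, 105.8]
ee_rot: [-0.0, 0.997, 0.076, -0.0]
force: [-1.0, -0.1, 0.3]
grip_width: 0.001
grip_force: 0.0
```

Call:
drive_tool --commands "0 0 -0.015 0 0 0 0;0 0 0 0 0 0 0;0 0 0 0 0 0 0"

```text
time_s: 10.3
eef_pos: [537.2, -29.0, 104.2]
ee_rot: [-0.0, 0.997, 0.076, -0.0]
force: [-0.0, -0.5, 0.2]
grip_width: -0.001
grip_force: 0.0
```

Call:
drive_tool --commands "0 0 -0.02 0 0 0 0;0 0 0 0 0 0 0;0 0 0 0 0 0 0"

```text
time_s: 10.55
eef_pos: [537.2, -29.0, 102.2]
ee_rot: [-0.0, 0.997, 0.076, -0.0]
force: [0.5, -0.1, -0.4]
grip_width: 0.002
grip_force: 0.0
```

Call:
drive_tool --commands "0 0 -0.015 0 0 0 0;0 0 0 0 0 0 0;0 0 0 0 0 0 0"

```text
time_s: 10.8
eef_pos: [537.2, -29.0, 100.7]
ee_rot: [-0.0, 0.997, 0.076, -0.0]
force: [-0.1, -0.2, -0.1]
grip_width: 0.0
grip_force: 0.0
```

Call:
drive_tool --commands "0 0 -0.01 0 0 0 0;0 0 0 0 0 0 0;0 0 0 0 0 0 0"

```text
time_s: 11.05
eef_pos: [537.3, -29.0, 99.9]
ee_rot: [0.0, 0.997, 0.076, 0.0]
force: [-0.1, 0.1, 0.7]
grip_width: -0.002
grip_force: 0.6
```

Call:
drive_tool --commands "0 0 -0.01 0 0 0 0;0 0 0 0 0 0 0;0 0 0 0 0 0 0"

```text
time_s: 11.3
eef_pos: [537.3, -29.0, 99.0]
ee_rot: [0.0, 0.997, 0.076, 0.0]
force: [0.1, 0.9, 3.8]
grip_width: 0.002
grip_force: 1.8
```

Call:
drive_tool --commands "0 0 -0.01 0 0 0 0;0 0 0 0 0 0 0;0.03 0.0045 0 0 0 0 0;0.03 0.0045 0 0 0 0 0;0.03 0.0045 0 0 0 0 0;0.03 0.0045 0 0 0 0 0;0.03 0.0045 0 0 0 0 0;0.03 0.0045 0 0 0 0 0;0 0 0 0 0 0 0;0 0 0 0 0 0 0"

```text
time_s: 12.13
eef_pos: [555.5, -26.2, 98.1]
ee_rot: [0.0, 0.997, 0.076, 0.0]
force: [-0.1, 0.4, 6.0]
grip_width: -0.003
grip_force: 2.8
```

Call:
drive_tool --commands "0 0 0.2 0 0 0 0;0 0 0.2 0 0 0 0;-0.25 0 0.3 0 0 0 0;-0.25 0 0.2 0 0 0 0;0 0 0 0 0 0 0;0 0 0 0 0 0 0"

```text
time_s: 12.63
eef_pos: [505.1, -26.3, 188.5]
ee_rot: [0.0, 0.997, 0.076, 0.001]
force: [-0.1, 0.2, 0.4]
grip_width: -0.001
grip_force: 0.0
```

```bash
python3 - <<'E'
from h import *
s,w=wrist(); print(s["eef_pos"],s["force"]); rect(w,"pics/r3.png")
E
```

```text
[505.05769927 -26.32605063 188.51532404] [-0.14419488  0.24571937  0.42005842]
```

View pics/r3.png

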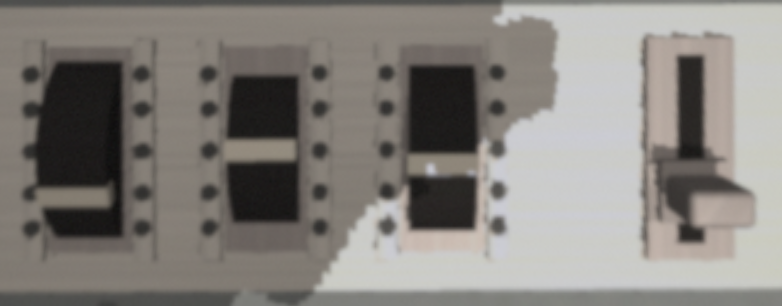

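Call:
drive_tool --commands "0.16 -0.014 -0.2 0 0 0 0;0.162 -0.013 -0.2 0 0 0 0;0 0 -0.25 0 0 0 0;0 0 -0.15 0 0 0 0;0 0 -0.04 0 0 0 0;0 0 0 0 0 0 0;0 0 -0.02 0 0 0 0;0 0 -0.02 0 0 0 0;0 0 -0.02 0 0 0 0;0 0 0 0 0 0 0;0 0 0 0 0 0 0"

```text
time_s: 13.6
eef_pos: [538.0, -29.1, 98.7]
ee_rot: [0.0, 0.997, 0.076, 0.001]
force: [1.6, -0.3, 4.2]
grip_width: -0.001
grip_force: 2.3
```

Call:
drive_tool --commands "0.0273 0.0042 0 0 0 0 0;0.0273 0.0042 0 0 0 0 0;0.0273 0.0042 0 0 0 0 0;0.0273 0.0042 0 0 0 0 0;0.0273 0.0042 0 0 0 0 0;0.0273 0.0042 0 0 0 0 0;0 0 0 0 0 0 0;0 0 0 0 0 0 0"

```text
time_s: 14.27
eef_pos: [554.2, -26.6, 98.4]
ee_rot: [0.0, 0.997, 0.076, 0.0]
force: [-0.7, 0.1, 6.0]
grip_width: -0.005
grip_force: 2.7
```

Call:
drive_tool --commands "0 0 0.2 0 0 0 0;0 0 0.2 0 0 0 0;-0.25 0 0.3 0 0 0 0;-0.25 0 0.2 0 0 0 0;0 0 0 0 0 0 0;0 0 0 0 0 0 0"

```text
time_s: 14.77
eef_pos: [503.7, -26.5, 188.7]
ee_rot: [0.0, 0.997, 0.076, 0.001]
force: [0.3, -0.4, -0.1]
grip_width: 0.002
grip_force: 0.0
```

```bash
python3 - <<'E'
from h import *
s,w=wrist(); print(s["eef_pos"],s["force"]); rect(w,"pics/r4.png")
for z,uv in[(98,(0,0))]:
    c,q=np.cos(.152),np.sin(.152)
E
```

```text
[503.68217061 -26.51665306 188.71526094] [ 0.27259891 -0.43484104 -0.05924649]
```

View pics/r4.png

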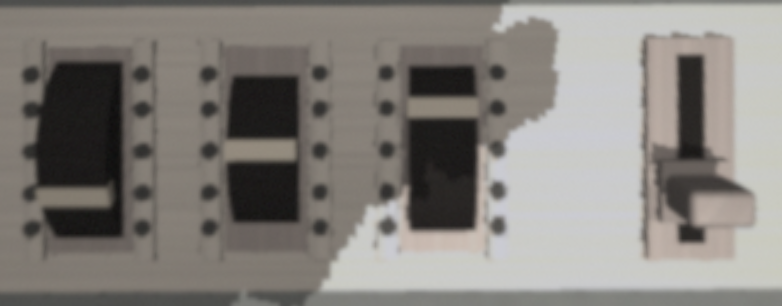

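Call:
drive_tool --commands "0.05 -0.27 0 0 0 0 0;0.05 -0.27 0 0 0 0 0;0.056 -0.27 0 0 0 0 0;0 0 -0.25 0 0 0 0;0 0 -0.25 0 0 0 0;0 0 -0.2 0 0 0 0;0 0 -0.15 0 0 0 0;0 0 -0.01 0 0 0 0;0 0 0 0 0 0 0;0 0 0 0 0 0 0"

```text
time_s: 15.65
eef_pos: [519.9, -107.6, 102.0]
ee_rot: [0.0, 0.997, 0.076, 0.0]
force: [-0.1, 1.0, 1.5]
grip_width: -0.0
grip_force: 0.0
```

Call:
drive_tool --commands "0.03 0.0045 0 0 0 0 0;0.02 0.003 0 0 0 0 0;0.02 0.003 0 0 0 0 0;0 0 0 0 0 0 0"

```text
time_s: 15.98
eef_pos: [527.0, -106.4, 102.2]
ee_rot: [0.0, 0.997, 0.076, 0.001]
force: [-0.3, 0.0, -1.0]
grip_width: 0.002
grip_force: 0.0
```

Call:
drive_tool --commands "0.02 0.003 0 0 0 0 0;0.02 0.003 0 0 0 0 0;0 0 0 0 0 0 0"

```text
time_s: 16.23
eef_pos: [530.5, -105.8, 101.9]
ee_rot: [-0.0, 0.997, 0.076, -0.0]
force: [0.1, -1.0, -0.1]
grip_width: -0.0
grip_force: 0.2
```

Call:
drive_tool --commands "0.02 0.003 0 0 0 0 0;0.02 0.003 0 0 0 0 0;0 0 0 0 0 0 0"

```text
time_s: 16.48
eef_pos: [534.6, -105.2, 101.8]
ee_rot: [-0.0, 0.997, 0.076, -0.0]
force: [-2.2, -0.1, 0.7]
grip_width: -0.005
grip_force: 0.6
```

Call:
drive_tool --commands "0.025 0.004 0 0 0 0 0;0.025 0.004 0 0 0 0 0;0.025 0.004 0 0 0 0 0;0.025 0.004 0 0 0 0 0;0.025 0.004 0 0 0 0 0;0.025 0.004 0 0 0 0 0;0 0 0 0 0 0 0"

```text
time_s: 17.07
eef_pos: [550.0, -102.8, 101.8]
ee_rot: [0.0, 0.997, 0.076, 0.0]
force: [-0.0, -0.3, -0.4]
grip_width: -0.002
grip_force: 0.1
```

Call:
drive_tool --commands "0.02 0.003 0 0 0 0 0;0.02 0.003 0 0 0 0 0;0 0 0 0 0 0 0"

```text
time_s: 17.32
eef_pos: [553.0, -102.2, 101.7]
ee_rot: [-0.0, 0.997, 0.076, -0.001]
force: [-6.5, -1.5, 2.6]
grip_width: 0.002
grip_force: 3.2
```

Call:
drive_tool --commands "0.01 0.0015 0 0 0 0 0;0 0 0 0 0 0 0;0 0 0 0 0 0 0"

```text
time_s: 17.57
eef_pos: [553.1, -102.2, 101.7]
ee_rot: [-0.0, 0.997, 0.076, -0.002]
force: [-11.6, -2.4, 5.2]
grip_width: 0.001
grip_force: 5.9
```

Call:
drive_tool --commands "-0.05 -0.0075 0 0 0 0 0;-0.15 -0.023 0 0 0 0 0;-0.15 -0.023 0 0 0 0 0;0 0 0.3 0 0 0 0;0 0 0.3 0 0 0 0;-0.15 0.3 0.3 0 0 0 0;0 0.3 0 0 0 0 0;0 0 0 0 0 0 0;0 0 0 0 0 0 0"

```text
time_s: 18.32
eef_pos: [505.8, -48.7, 190.1]
ee_rot: [0.0, 0.997, 0.077, 0.001]
force: [0.9, 0.6, -0.7]
grip_width: 0.002
grip_force: 0.0
```

```bash
python3 - <<'E'
from h import *
s,w=wrist(); print(s["eef_pos"],s["force"]); rect(w,"pics/r5.png")
E
```

```text
[505.79300279 -48.74118289 190.05075178] [ 0.88040928  0.5626942  -0.65347859]
```

View pics/r5.png

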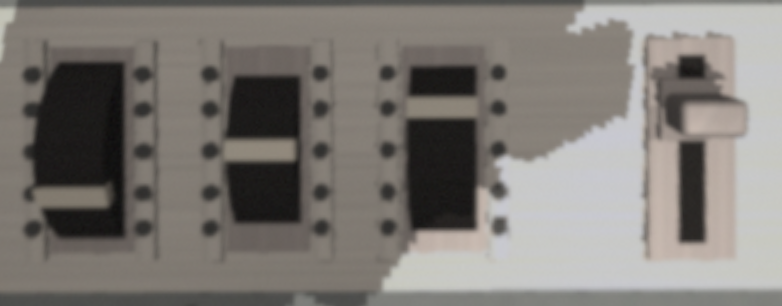

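The picture shows A on stud 2 (bar row 196), B on 3 (150) and C on 4 (107). The tab moved from row 209 to 118, about 25 mm, so the latch is open, and the arm is clear of everything.

```bash
python3 -c "
from rig import *
print(finish_job())"
```

```text
the job is handed in; nothing more can be done
None
```

The job is handed in after about 18 s of robot time: the wheels read 2-3-4 in the last picture, the latch is at its stop (about 25 mm open), the highest force I read on the case was about 13 N, and the arm was clear of everything at the end; the hand-in returned no verdict.

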